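Tap a pipe home in a slip coupling

TASK

Pick up the soft mallet and gently tap the open end of the straight pipe, only a few millimetres at a tap and with the mallet taken off the pipe between taps, until inside the grey coupling it butts against the hidden end of the elbow's tail pipe. Drive it with the mallet alone, do not push the tail pipe back, and leave the other parts where they are. When the pipes have met, lay the mallet flat on the bench beside the board.

Things in the scene. Friction and masses are not known exactly. Their poses are not given: they have to be found in the camera images.
- board: grey board 180 x 360 x 15 mm screwed to the bench. Origin: centre of its underside, z up, y parallel to the pipes, from the straight pipe towards the elbow. The pipes' axis lies over x = 0, 62 mm above the bench. A dark grey opaque slip coupling (no inner shoulder; ribbed ends 52 mm across) is strapped down from y = 0 to +100 mm. Pipe clips at y = -55 and +114 mm are 60 mm wide, 85 mm high.
- leg_end (a point): centre of the flat open end of the straight white pipe, the end to be tapped, 62 mm above the bench, 120 to 136 mm on the -y side of the board's origin at the start; axes as the board's. The pipe runs from here along board +y into the coupling.
- mallet: soft mallet lying flat on the bench, loose, 0.38 kg. Origin: on its underside below mallet_grip; x axis along the handle towards the head, y axis along the head, z up (it lies the same on its other side).
- mallet_grip (a point): place to hold it near its balance: on the handle's axis 55 mm behind the head's middle, 20 mm over the bench as it lies. The wooden handle is flat-sided, 24 mm wide and 30 mm high here, and runs from the head back to 179 mm behind this point.
- mallet_head (a point): middle of the head: a black rubber cylinder 40 mm across and 90 mm long along mallet y, so its two flat striking faces lie 45 mm either side of this point; 20 mm over the bench as it lies.
- spare_coupling: bystander: spare dark grey coupling standing on end, 52 mm across, 60 mm high; origin under its centre
- tape_roll: bystander: white roll of thread tape 48 mm across, 14 mm high, lying on the board's +x half; origin under its centre
- grease_tub: bystander: white tub with grey lid, 64 mm across, 55 mm high; origin under its centre
- spare_elbow: bystander: white elbow fitting lying, arms 50 mm along its +x and +y, 45 mm high; origin under its corner
- valve: bystander: white and grey ball valve with a red bar handle, 92 mm long, 62 mm high; origin under its centre
- pipe_brush: bystander: flat hand brush with a wooden handle, about 230 mm long, lying on the bench; origin on its underside
- beaker: bystander: clear plastic beaker 90 mm across, 100 mm high; origin under its centre
- leg: the straight white pipe, 32 mm across, 160 mm long, level. Its origin is leg_end, axes as the board's. Its other end is already some way inside the coupling. It slides only along board y; the coupling's rubber ring lets it go in at a steady push of about 4 N, and it stays where it is left.
- elbow: white 90 degree elbow (45 mm across, open end turned up, top 96 mm above the bench) fixed on the board 165 mm on its +y side; origin: its corner, on the pipes' axis. A short 32 mm tail pipe in it enters the far end of the coupling. How far it reaches inside is not known: the straight pipe has 10 to 36 mm to go. It holds until pushed with about 8 N (about 12 N on the mallet), then slips.

How it is judged:
By the outcome, as a careful person would: the job done as asked, in the order asked, and still so for the second after the job is handed in, with the robot touching nothing.
It also fails if it takes over 67 s, if anything falls off the work surface, if the arm or the gripper's body presses on something with over 40 N, if the wrist force passes 120 N, or if a joint passes its speed limit or range.

ROBOT

A 6-joint arm with a two-finger parallel gripper is mounted at the origin on the work surface. World frame = base frame: x ahead of the robot, y to its left, z up, the work surface at z = 0. Lengths are in mm, angles in rad, forces in N, time in s.
With the tool pointing down it reaches from about 325 to 900 mm from the base axis. Payload 6.1 kg.
Tool frame: the origin (TCP) lies at the very end of the fingers, on their centre line; the grasp point (between the pads) lies 19 mm behind it; z points along the fingers, y is the direction in which the jaws open and shut (so a half turn about z gives the same grasp; the last joint's range is limited). The gripper opens to 87 mm and grips with 3 to 60 N. Pads are 19 mm wide; open, the fingers measure 117 mm over their backs; the gripper's body (75 mm by 190 mm) begins 51 mm behind the grasp point.
Start: joints at [1.222, 0.22, 1.526, -0, 1.395, -0.126], TCP at [138.1, 609.544, 222.538] pointing down, gripper open.
Joint ranges: [-2.98, 2.98], [-0.91, 2.08], [0.09, 2.57], [-1.24, 4.39], [0.2, 2.65], [-2.68, 2.68]. Speed limits (rad/s): [2.57, 2.57, 3.01, 3.14, 3.14, 3.14].

INTERFACE

Orientations are given as a unit quaternion [x, y, z, w].
In Python, from rig import ctrl gives the robot as it stands.
- The arm moves only by the tool jog_arm, never from a script. Its argument "motion" is one flat list of numbers, 7 for each row, row after row: the finger opening in mm, from 0 to 87, then the shift along the tool's x, y, z in mm, then the turn, a rotation vector about the tool's x, y, z in degrees. In form: [jaw, x, y, z, ax, ay, az, jaw, x, y, z, ax, ay, az, ...]. A call has 1 to 5 rows; each row shifts and turns the pose as measured when the row begins, along the tool's axes as they then stand; what a row does not reach is not made up. A row lasts 1/10 s, in which the tool goes at most 50 mm and 8.59 degrees, less where a joint would pass 70% of its speed; a pose out of reach is approached as far as the arm can. A call with a gripper value outside its range is refused whole. The fingers move at their own pace and stop on an object; "squeeze" is the grip in N (left out, the last holds). Time passes only in rows, so rows that do not move let the fingers close. It gives the time, the measured TCP pose, the force and the opening at its end, in the units of the state.
- ctrl.read_state(): the state, without advancing time (a new reading comes with each control period).
- ctrl.read_camera(name): name is "side" or "top" or "wrist"; returns (picture, depth): 400x640x3 uint8, red, green, blue; 400x640 float32, mm along the optical axis (not along the pixel's ray), 0 where there is no reading.
- ctrl.camera_params(name): a dict with "fx", "fy", "cx", "cy" (pixels), "k1" (the pictures are not rectified: a ray, as slopes to the right and down, at radius r is drawn at 1 + k1 r^2 times it, then the intrinsics apply), "view" (4x4, takes a point from world to camera coordinates); the wrist camera has in their place "mount" (4x4, takes a point from camera to tool coordinates, whose origin is the TCP and whose axes are the flange's). Camera axes: x right, y down, z forward; pixel columns grow to the right and rows downward; lengths in mm; the calibration is good to about 2 mm. A picture is of the moment at which its call begins: read the wrist's pose just before it. camera_params takes no time and is no camera call.
- ctrl.job_done(): hands the job in, once; it reports no verdict.
The state is a dict: "t": time; "q": joint angles; "joint_velocities": joint speeds; "joint_torque": joint torques, N m; "position": TCP position; "eef_rot": TCP orientation; "ft_force": force on the tool from outside, world axes, zero at the start; "moment": the same for the moment, N m; "width": finger opening in mm.
Only numpy, scipy, OpenCV 4.12 (cv2) and the standard library are available. Lean on these libraries where they do the work, as an engineer would, in place of code of your own. Each camera call takes 0.05 s, during which the arm holds its last target.

## Working session

There is one attempt and no reset: what is moved stays moved. The work goes in short steps, Python scripts to look and compute and a tool call to move; the robot and the scene stay as the last step left them, time stands still between calls to the robot, and variables do not carry over. Pictures are saved under pics/ and viewed, and the job is handed in when it is done.

Besides the shell and the picture viewer there is one more tool, called after ">>>" in YAML: its name, and indented under it one key for each argument. jog_arm: Moves the arm, as the interface text tells. Its arguments: {"type":"object","properties":{"motion":{"type":"array"},"squeeze":{"type":"number"}},"required":["motion"]}

```bash
ls; mkdir -p pics; python3 - <<'E'
from rig import ctrl
import cv2,numpy as np
s=ctrl.read_state();print(s)
for n in("side","top","wrist"):
    p=ctrl.camera_params(n);print(n,p)
    im,d=ctrl.read_camera(n);cv2.imwrite(f"pics/{n}0.png",im[:,:,::-1]);np.savez(f"pics/{n}0.npz",im=im,d=d)
E
```

```text
pics
{'t': 0.0, 'q': array([ 1.22192351e+00,  2.21235294e-01,  1.52764927e+00, -3.11870718e-06,
        1.39466427e+00, -1.26114106e-01]), 'joint_velocities': array([ 4.21941466e-04, -9.81704703e-04,  7.98936080e-05, -1.09271494e-04,
       -4.72917998e-04, -8.13958940e-05]), 'joint_torque': array([-1.48723568e-03, -4.94601524e+01, -3.87383187e+01,  6.96284557e-02,
        5.68837754e-02, -1.61712273e-04]), 'position': array([137.87231882, 608.95861952, 221.41136831]), 'eef_rot': array([ 1.11148887e-01,  9.93803284e-01, -9.50997712e-04, -2.28620812e-04]), 'ft_force': array([-0.06183811,  0.85491871, -0.63679598]), 'moment': array([0.00039849, 0.04445787, 0.00475382]), 'width': 86.74132315660945}
side {'fx': 366.2292777776161, 'fy': 366.2292777776161, 'cx': 319.5165823189812, 'cy': 203.29087848724734, 'k1': -0.02241676215828279, 'view': array([[ 8.69791161e-01, -4.93415920e-01,  2.01653947e-03,
        -5.03221471e+02],
       [-3.40921369e-01, -6.03918937e-01, -7.20454397e-01,
         2.33564602e+02],
       [ 3.56701495e-01,  6.25957385e-01, -6.93499384e-01,
         7.27513153e+02
[... 360 characters left out ...]
5.59067606e-02,
         5.73216570e+02],
       [ 5.59602915e-02,  1.81199492e-03, -9.98431351e-01,
         1.29674330e+03],
       [ 0.00000000e+00,  0.00000000e+00,  0.00000000e+00,
         1.00000000e+00]])}
wrist {'fx': 300.7698990025465, 'fy': 300.7698990025465, 'cx': 316.115860461422, 'cy': 199.66279164454153, 'k1': -0.054538949027638776, 'mount': array([[-6.93988425e-04, -9.66949762e-01, -2.54966031e-01,
         6.98933484e+01],
       [ 9.99999709e-01, -7.51950314e-04,  1.29860255e-04,
         7.58560250e-01],
       [-3.17290130e-04, -2.54965867e-01,  9.66950002e-01,
        -1.61738726e+02],
       [ 0.00000000e+00,  0.00000000e+00,  0.00000000e+00,
         1.00000000e+00]])}
```

View pics/top0.png

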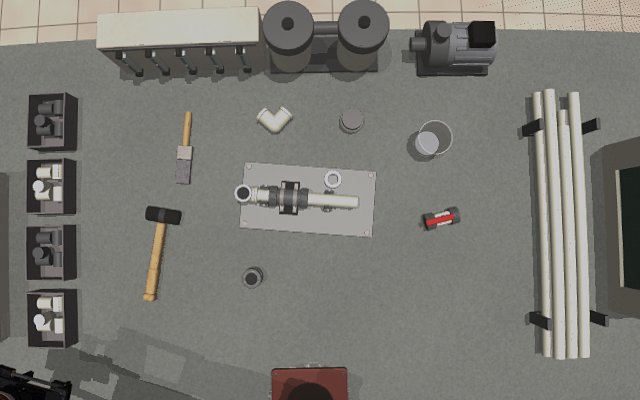

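View pics/side0.png

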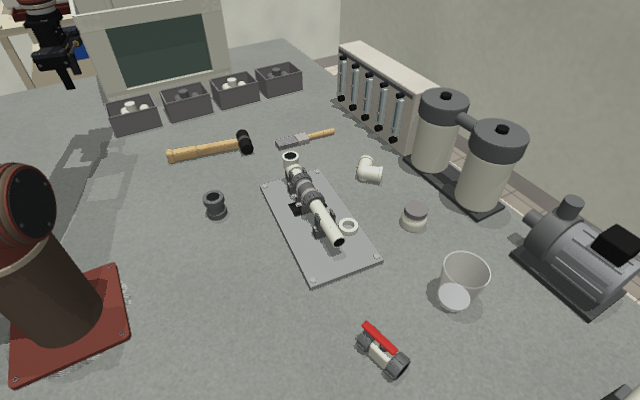

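View pics/wrist0.png

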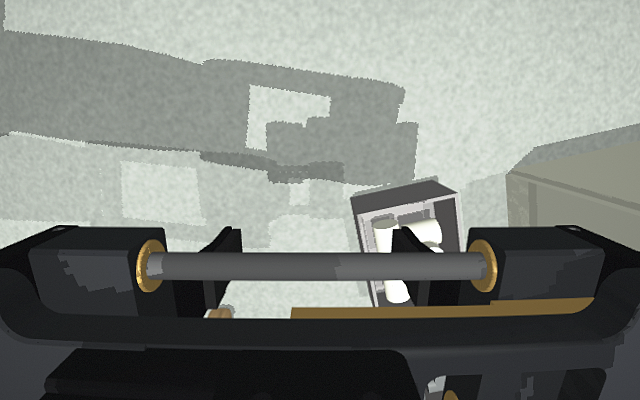

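The top view shows the mallet with its head at about (163,215) and handle tail at (150,297). The board spans (240–376, 163–236), and the pipe's open end is at about (358,201), facing right, which is world -y. Next I'll measure these.

```bash
cat > h.py <<'E'
import numpy as np,cv2
from rig import ctrl
from scipy.spatial.transform import Rotation as R
def und(p,uv):
    uv=np.atleast_2d(np.float64(uv)); d=np.c_[(uv[:,0]-p['cx'])/p['fx'],(uv[:,1]-p['cy'])/p['fy']]
    s=d.copy()
    for _ in range(20): s=d/(1+p['k1']*(s**2).sum(1,keepdims=True))
    return np.c_[s,np.ones(len(s))]
def c2w(name,st=None):
    p=ctrl.camera_params(name)
    if name=='wrist':
        T=np.eye(4);T[:3,:3]=R.from_quat(st['eef_rot']).as_matrix();T[:3,3]=st['position'];return p,T@p['mount']
    return p,np.linalg.inv(p['view'])
def plane(name,uv,z,st=None):
    p,M=c2w(name,st);d=und(p,uv)@M[:3,:3].T;o=M[:3,3]
    return o+d*((z-o[2])/d[:,2])[:,None]
def cloud(name,D,st=None):
    p,M=c2w(name,st);v,u=np.mgrid[:D.shape[0],:D.shape[1]]
    r=und(p,np.c_[u.ravel(),v.ravel()])*D.reshape(-1,1)
    return (r@M[:3,:3].T+M[:3,3]).reshape(D.shape+(3,))
def proj(name,P,st=None):
    p,M=c2w(name,st);W=np.linalg.inv(M);c=np.atleast_2d(P)@W[:3,:3].T+W[:3,3];s=c[:,:2]/c[:,2:]
    s=s*(1+p['k1']*(s**2).sum(1,keepdims=True));return s*[p['fx'],p['fy']]+[p['cx'],p['cy']]
E
python3 - <<'E'
from h import *
for n in('top',):
    f=np.load(f'pics/{n}0.npz');im,d=f['im'],f['d']
    hsv=cv2.cvtColor(im,cv2.COLOR_RGB2HSV);C=cloud(n,d)
    print('bench z',np.median(C[280:330,300:500,2]))
    # handle
    m=((hsv[...,1]>90)&(hsv[...,0]>8)&(hsv[...,0]<25)).astype(np.uint8)
    m[:,:140]=0;m[:,180:]=0;m[:205]=0;m[310:]=0
    ct=max(cv2.findContours(m,0,2)[0],key=cv2.contourArea);w=plane(n,ct[:,0],30)
    print('handle rect',cv2.minAreaRect(np.float32(w[:,:2])),len(ct),cv2.boundingRect(ct))
    b=(hsv[...,2]<70).astype(np.uint8);b[:,:140]=0;b[:,190:]=0;b[:200]=0;b[230:]=0
    ct=max(cv2.findContours(b,0,2)[0],key=cv2.contourArea);w=plane(n,ct[:,0],25)
    print('head rect',cv2.minAreaRect(np.float32(w[:,:2])),cv2.boundingRect(ct))
    r=d*0
    # board corners: bright low-sat region height ~15
    bm=((C[...,2]>10)&(C[...,2]<20)).astype(np.uint8);bm[:150]=0;bm[250:]=0;bm[:,:225]=0;bm[:,390:]=0
    bm=cv2.morphologyEx(bm,cv2.MORPH_CLOSE,np.ones((25,25)))
    ct=max(cv2.findContours(bm,0,2)[0],key=cv2.contourArea);rc=cv2.minAreaRect(np.float32(ct[:,0]))
    w=plane(n,ct[:,0],15);print('board',cv2.minAreaRect(np.float32(w[:,:2])),rc)
    # pipe
    pm=((C[...,2]>55)&(C[...,2]<85)&(hsv[...,2]>170)).astype(np.uint8);pm[:,:306]=0;pm[:,365:]=0;pm[:185]=0;pm[215:]=0
    for ct in cv2.findContours(pm,0,2)[0]:
        if cv2.contourArea(ct)>30: w=plane(n,ct[:,0],70);print('pipe',cv2.minAreaRect(np.float32(w[:,:2])),cv2.boundingRect(ct),w[:,1].min())
    p=C[180:225,150:390]
    x=cv2.resize(im[150:250,220:400],None,fx=4,fy=4,interpolation=cv2.INTER_CUBIC);cv2.imwrite('pics/topz.png',x[:,:,::-1])
    x=cv2.resize(im[195:310,130:200],None,fx=5,fy=5,interpolation=cv2.INTER_CUBIC);cv2.imwrite('pics/topm.png',x[:,:,::-1])
im=np.load('pics/side0.npz')['im']
cv2.imwrite('pics/sidez.png',cv2.resize(im[110:300,150:400],None,fx=3,fy=3,interpolation=cv2.INTER_CUBIC)[:,:,::-1])
E
```

```text
bench z 1.433230945125615
handle rect ((401.4675598144531, 405.1177673339844), (36.252723693847656, 213.3069610595703), 78.2800064086914) 62 (143, 222, 23, 79)
head rect ((526.8387451171875, 386.10723876953125), (99.06663513183594, 39.41399383544922), 80.05366516113281) (145, 206, 37, 19)
board ((574.1321411132812, 2.290130615234375), (407.1278076171875, 223.08840942382812), 88.7289810180664) ((304.0, 195.0), (150.0, 82.0), -0.0)
pipe ((556.658203125, -72.4819564819336), (128.8292236328125, 24.58264923095703), 84.48880767822266) (308, 194, 50, 13) -136.4751473810357
```

View pics/topz.png

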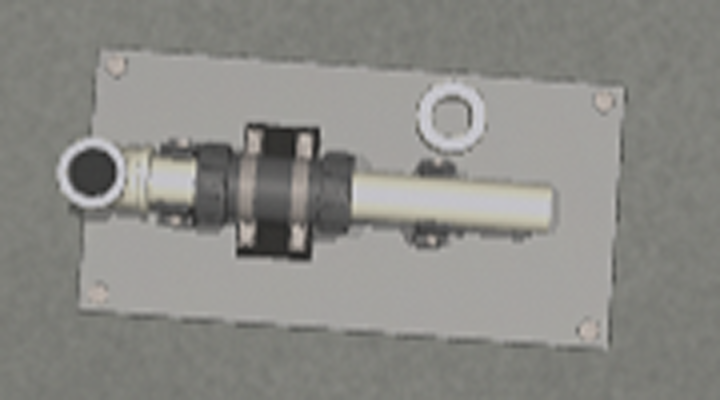

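View pics/topm.png

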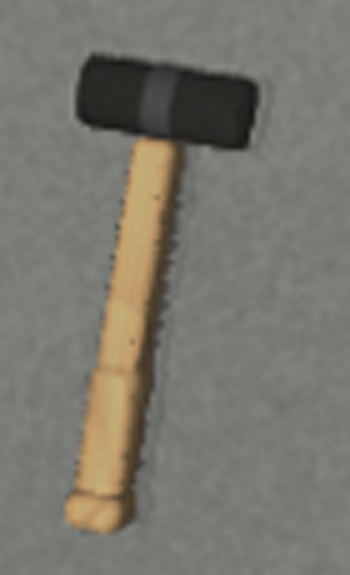

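View pics/sidez.png

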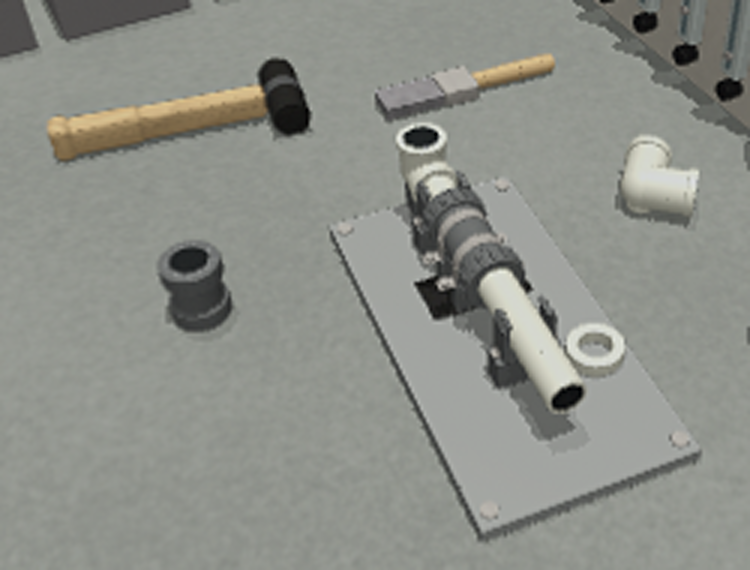

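```bash
python3 - <<'E'
from h import *
def z4(a,s=4,o=(220,150)): return (np.float64(a)+.5)/s-.5+np.array(o)
f=np.load('pics/top0.npz');im=f['im']
c=plane('top',z4([(100,48),(624,86),(608,348),(80,310)]),15);print('corners',c.round(1),c.mean(0).round(1))
ex=(c[0]+c[3]-c[1]-c[2])/2;print('len',np.linalg.norm(ex), 'wid',np.linalg.norm((c[0]+c[1]-c[2]-c[3])/2))
yax=ex/np.linalg.norm(ex);print('y axis',yax,np.degrees(np.arctan2(-yax[0],yax[1])))
e=plane('top',z4([(92,172)]),96)[0];B=c.mean(0);xax=np.array([yax[1],-yax[0],0])
# board y ~ world y, x ~ +world x
print('elbow in board',(e-B)@xax,(e-B)@yax)
for z in(62,78):
  pe=plane('top',z4([(554,190),(554,228)]),z);print('pipe end',pe.round(1),((pe-B)@xax).round(1),((pe-B)@yax).round(1))
cp=plane('top',z4([(355,153),(352,234)]),62);print('coup end',((cp-B)@xax).round(1),((cp-B)@yax).round(1))
for p in [(436,168),(430,235)]: 
  q=plane('top',z4([p]),60)[0];print('clip',(q-B)@xax,(q-B)@yax)
t=plane('top',z4([(452,117)]),29)[0];print('tape',(t-B)@xax,(t-B)@yax)
g=lambda a:z4(a,5,(130,195))
w=plane('top',g([(160,102),(85,88),(250,112),(157,150),(98,525)]),20);print('mallet head, faces, handle',w.round(1))
# side view check
s=lambda a:z4(a,3,(150,110))
print('side pipe end z62',plane('side',s([(567,395)]),62)); q=plane('side',s([(567,395)]),62)[0];print((q-B)@xax,(q-B)@yax)
q=plane('side',s([(421,137)]),96)[0];print('elbow',q,(q-B)@xax,(q-B)@yax)
q=plane('side',s([(332,232),(505,180),(698,452),(484,532)]),15);print(q.round(1),q.mean(0))
print('mallet side',plane('side',s([(284,97),(62,140),(262,102)]),20).round(1))
E
```

```text
corners [[ 668.4  162.    15. ]
 [ 634.4 -194.6   15. ]
 [ 456.9 -178.5   15. ]
 [ 490.3  178.1   15. ]] [562.5  -8.3  15. ]
len 358.1956860702096 wid 178.5602097871064
y axis [0.09415801 0.99555727 0.        ] -5.402859971000268
elbow in board 0.42452871987259927 166.219253780157
pipe end [[ 562.3 -140.2   62. ]
 [ 537.4 -139.5   62. ]] [ 12.2 -12.6] [-131.4 -133. ]
pipe end [[ 561.5 -138.6   78. ]
 [ 536.9 -137.9   78. ]] [ 11.2 -13.2] [-129.9 -131.5]
coup end [ 27. -26.] [ 0.2 -1.7]
clip 21.12330443311541 -53.430440345233755
clip -22.9303790112486 -52.59686512346318
tape 58.18739600957777 -62.74076004147847
mallet head, faces, handle [[527.3 391.1  20. ]
 [535.8 432.9  20. ]
 [520.9 341.2  20. ]
 [501.2 392.9  20. ]
 [298.  428.6  20. ]]
side pipe end z62 [[ 549.90730462 -134.66696691   62.        ]]
-0.6315376153620382 -127.04052775250538
elbow [577.19287339 155.57164983  96.        ] -0.7954812501783652 164.47779077336457
[[ 488.   166.7   15. ]
 [ 661.5  155.1   15. ]
 [ 628.2 -197.    15. ]
 [ 456.2 -179.5   15. ]] [558.48481794 -13.6588169   15.        ]
mallet side [[525.9 382.6  20. ]
 [306.5 421.6  20. ]
 [502.8 385.3  20. ]]
```

Board and mallet are measured:

| Item | World position (mm) | Direction |
|---|---|---|
| Board origin | (562, -9) | y axis turned -5.4° |
| Pipe end | about (550, -138) | – |
| Mallet grip | about (473, 397) | handle at -10° |

Now I'll move above the mallet.

>>> jog_arm:
  motion: [87,-40,-14,10,0,0,-0.6,87,-40,-14,10,0,0,-0.6,87,-40,-14,10,0,0,-0.6,87,-40,-14,10,0,0,-0.6,87,-40,-14,10,0,0,-0.4]

```text
t: 0.65
position: [320.1, 501.0, 170.2]
eef_rot: [0.081, 0.997, 0.001, -0.001]
ft_force: [0.5, 0.8, -0.0]
width: 87.0
```

>>> jog_arm:
  motion: [87,-40,-14,10,0,0,0,87,-40,-14,10,0,0,0,87,-40,-14,10,0,0,0,87,-40,-14,10,0,0,0,87,0,0,0,0,0,0]

```text
t: 1.15
position: [477.1, 411.6, 125.1]
eef_rot: [0.083, 0.997, -0.001, -0.002]
ft_force: [1.2, -0.8, 0.7]
width: 87.2
```

```bash
cat > look.py <<'E'
import sys
from h import *
tag=sys.argv[1];cams=sys.argv[2:]
s=ctrl.read_state();r=R.from_quat(s['eef_rot']).as_matrix()
print('t',round(s['t'],2),'pos',s['position'].round(1),'yaw tooly',np.degrees(np.arctan2(r[1,1],r[0,1])).round(2),'tz',r[:,2].round(3),'F',s['ft_force'].round(1),'w',round(s['width'],1))
for n in cams:
    im,d=ctrl.read_camera(n);np.savez(f'pics/{n}_{tag}.npz',im=im,d=d,pos=s['position'],rot=s['eef_rot']);cv2.imwrite(f'pics/{n}_{tag}.png',im[:,:,::-1])
E
python3 look.py a wrist
```

```text
t 1.15 pos [477.1 411.6 125.1] yaw tooly 80.5 tz [-0.003 -0.001 -1.   ] F [ 1.2 -0.8  0.7] w 87.2
```

View pics/wrist_a.png

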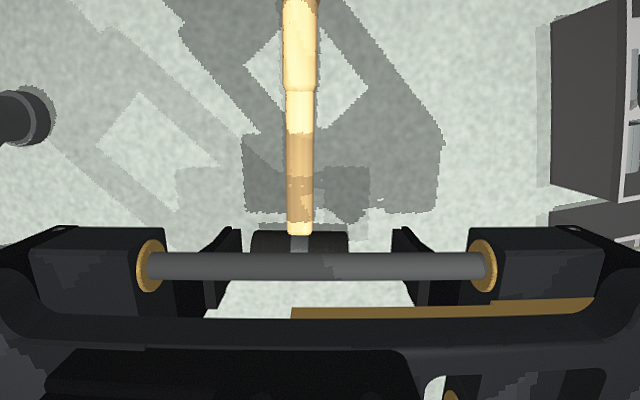

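The wrist view shows the handle between the fingers, running from (300,232) up to (300,0), with the head at about (300,240). I'll measure its line and the head.

```bash
python3 - <<'E'
from h import *
f=np.load('pics/wrist_a.npz');st=dict(position=f['pos'],eef_rot=f['rot']);im=f['im']
hsv=cv2.cvtColor(im,cv2.COLOR_RGB2HSV)
m=((hsv[...,1]>60)&(hsv[...,0]<25))
for v in(110,150,190,220,230):
    u=np.where(m[v,260:340])[0]+260
    w=plane('wrist',[(u.min()-.5,v),(u.max()+.5,v)],33,st);print(v,u.min(),u.max(),w.round(1).tolist(),w.mean(0).round(1))
print(plane('wrist',[(300,236),(250,236),(348,236)],32,st).round(1))
print('head back',plane('wrist',[(256,231),(343,231)],35,st).round(1))
E
```

```text
110 286 313 [[395.6, 400.6, 33.0], [399.4, 423.1, 33.0]] [397.5 411.9  33. ]
150 286 313 [[427.4, 394.5, 33.0], [431.3, 417.7, 33.0]] [429.4 406.1  33. ]
190 286 312 [[461.2, 388.0, 33.0], [465.1, 411.1, 33.0]] [463.1 399.5  33. ]
220 287 312 [[488.2, 383.6, 33.0], [492.0, 406.5, 33.0]] [490.1 395.   33. ]
230 287 312 [[497.5, 381.8, 33.0], [501.3, 404.9, 33.0]] [499.4 393.3  33. ]
[[505.5 392.6  32. ]
 [498.1 347.8  32. ]
 [512.7 435.5  32. ]]
head back [[493.2 355.1  35. ]
 [506.  431.6  35. ]]
```

>>> jog_arm:
  motion: [87,4,-14,30,0,0,0.8,87,0,0,40,0,0,0,87,0,0,30,0,0,0,87,0,0,0,0,0,0]

```text
t: 1.6
position: [467.0, 402.6, 25.4]
eef_rot: [0.089, 0.996, 0.001, -0.001]
ft_force: [-0.2, 0.7, -0.3]
width: 87.2
```

>>> jog_arm:
  motion: [87,-4,-3,12,0,0,0,87,0,0,8,0,0,0,87,0,0,0,0,0,0]

```text
t: 1.9
position: [470.6, 401.4, 7.4]
eef_rot: [0.088, 0.996, 0.003, -0.0]
ft_force: [0.6, 0.4, -0.3]
width: 87.4
```

>>> jog_arm:
  motion: [87,0,-2.5,3,0,0,0,87,0,0,0,0,0,0]

```text
t: 2.1
position: [471.3, 400.0, 6.2]
eef_rot: [0.088, 0.996, 0.004, 0.001]
ft_force: [0.4, 0.4, -0.3]
width: 86.8
```

>>> jog_arm:
  motion: [87,0,-1.5,2,0,0,0,30,0,0,0,0,0,0,10,0,0,0,0,0,0,10,0,0,0,0,0,0,10,0,0,0,0,0,0]
  squeeze: 45

```text
t: 2.6
position: [472.6, 399.2, 6.3]
eef_rot: [0.088, 0.996, 0.005, 0.003]
ft_force: [-0.3, 0.6, 0.6]
width: 62.9
```

>>> jog_arm:
  motion: [10,0,0,0,0,0,0,10,0,0,0,0,0,0,10,0,0,0,0,0,0]

```text
t: 2.9
position: [472.6, 399.2, 6.4]
eef_rot: [0.088, 0.996, 0.005, 0.003]
ft_force: [0.4, 0.1, 0.2]
width: 39.0
```

>>> jog_arm:
  motion: [10,0,0,0,0,0,0,10,0,0,0,0,0,0,10,0,0,0,0,0,0,10,0,0,0,0,0,0]

```text
t: 3.3
position: [472.6, 398.8, 6.3]
eef_rot: [0.088, 0.996, 0.004, 0.002]
ft_force: [1.1, 0.5, 0.3]
width: 23.6
```

>>> jog_arm:
  motion: [10,0,0,-15,0,0,0,10,0,0,-40,0,0,0,10,0,0,-40,0,0,0,10,0,0,-30,0,0,0,10,0,0,0,0,0,0]
  squeeze: 55

```text
t: 3.8
position: [468.3, 395.8, 133.2]
eef_rot: [0.088, 0.996, 0.002, -0.002]
ft_force: [1.0, -0.4, -3.8]
width: 23.9
```

```bash
python3 look.py b wrist side
```

```text
t 3.8 pos [468.3 395.8 133.2] yaw tooly 79.92 tz [-0.003  0.004 -1.   ] F [ 1.  -0.4 -3.8] w 23.9
```

View pics/side_b.png

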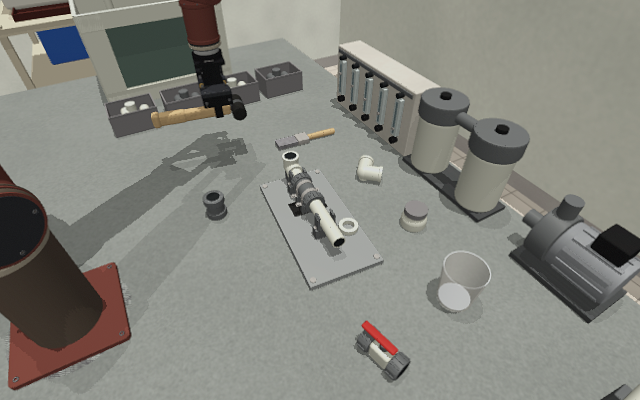

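View pics/wrist_b.png

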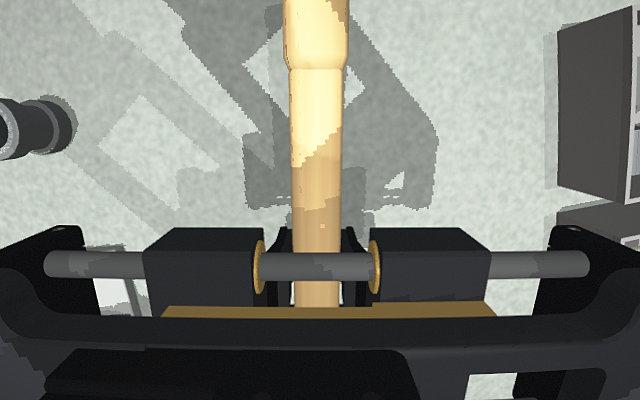

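>>> jog_arm:
  motion: [10,-8,-39,-4,0,0,-0.3,10,-8,-39,-4,0,0,-0.3,10,-8,-39,-4,0,0,-0.3,10,-8,-39,0,0,0,-0.3,10,-8,-39,0,0,0,-0.3]

```text
t: 4.4
position: [464.2, 190.7, 125.9]
eef_rot: [0.07, 0.997, -0.004, -0.014]
ft_force: [0.6, -0.3, -5.7]
width: 23.8
```

>>> jog_arm:
  motion: [10,-7,-39,0,0,0,-0.3,10,-7,-39,0,0,0,-0.3,10,-7,-39,0,0,0,-0.3,10,-7,-39,0,0,0,-0.3,10,-7,-39,0,0,0,-0.3]

```text
t: 4.9
position: [462.4, -14.6, 112.9]
eef_rot: [0.056, 0.998, -0.004, -0.026]
ft_force: [1.5, 0.3, -3.9]
width: 23.7
```

```bash
cat > go.py <<'E'
# go.py x y z yaw : print tool-frame shift/turn from the current pose to the target pose
import sys
from h import *
x,y,z,yaw=map(float,sys.argv[1:5]);s=ctrl.read_state();r=R.from_quat(s['eef_rot'])
a=np.radians(yaw);ty=np.array([np.cos(a),np.sin(a),0]);tz=np.array([0,0,-1.]);T=R.from_matrix(np.c_[np.cross(ty,tz),ty,tz])
print('t',round(s['t'],2),s['position'].round(1),'F',s['ft_force'].round(1),'M',s['moment'].round(2),'q',s['q'].round(2))
print('shift',(r.inv().apply(np.array([x,y,z])-s['position'])).round(1),'turn',np.degrees((r.inv()*T).as_rotvec()).round(2))
E
python3 go.py 488 -200 130 84.6
```

```text
t 4.9 [462.4 -14.6 112.9] F [ 1.5  0.3 -3.9] M [-0.01 -0.2  -0.  ] q [-0.19 -0.02  2.   -0.02  1.21 -1.64]
shift [ -45.4 -181.5  -17.3] turn [-0.63 -2.9  -1.06]
```

>>> jog_arm:
  motion: [10,-9,-36,-6,-0.1,-0.6,-0.2,10,-9,-36,-6,-0.1,-0.6,-0.2,10,-9,-36,-5,-0.1,-0.6,-0.2,10,-9,-36,-5,-0.1,-0.6,-0.2,10,-9,-30,0,-0.1,-0.6,-0.2]

```text
t: 5.4
position: [479.4, -196.9, 120.0]
eef_rot: [0.048, 0.999, 0.003, -0.009]
ft_force: [1.0, -0.4, -4.0]
width: 23.4
```

```bash
python3 go.py 488 -203 60 84.6;python3 look.py c top side
```

```text
t 5.4 [ 479.4 -196.9  120. ] F [ 1.  -0.4 -4. ] M [ 0.02 -0.16 -0.06] q [-0.54  0.08  1.88 -0.    1.2  -2.01]
shift [-10.3  -5.6  59.8] turn [ 0.32 -1.09 -0.15]
t 5.4 pos [ 479.4 -196.9  120. ] yaw tooly 84.45 tz [-0.018  0.007 -1.   ] F [ 1.  -0.4 -4. ] w 23.4
```

View pics/top_c.png

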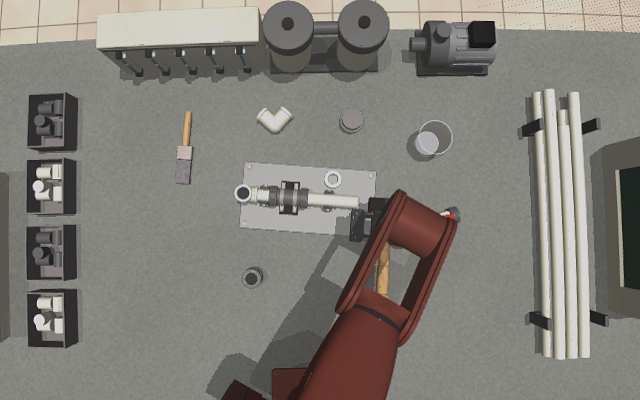

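View pics/side_c.png

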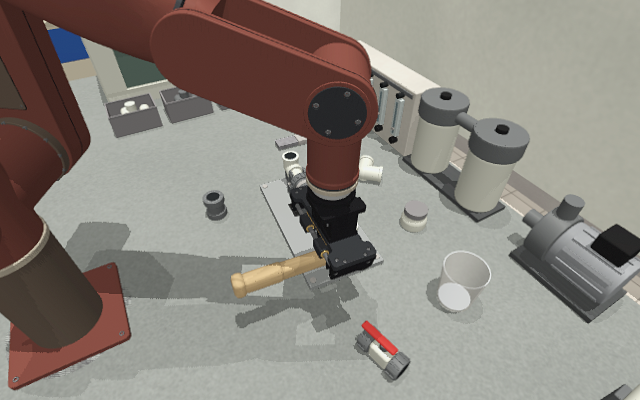

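>>> jog_arm:
  motion: [10,-9,-7,15,0.3,-1,-0.1,10,-1,0,25,0,-0.2,0,10,0,0,20,0,0,0,10,0,0,8,0,0,0,10,0,0,0,0,0,0]

```text
t: 6.0
position: [480.8, -201.5, 38.6]
eef_rot: [0.051, 0.999, 0.005, -0.007]
ft_force: [-0.3, -0.1, -4.4]
width: 23.9
```

```bash
python3 go.py 490 -203 48.3 84.6;python3 look.py d top
python3 - <<'E'
from h import *
im=np.load('pics/top_d.npz')['im'];cv2.imwrite('pics/topz_d.png',cv2.resize(im[170:240,290:420],None,fx=6,fy=6,interpolation=cv2.INTER_CUBIC)[:,:,::-1])
E
```

```text
t 6.0 [ 480.8 -201.5   38.6] F [-0.3 -0.1 -4.4] M [-0.03 -0.05  0.02] q [-0.55  0.2   1.92  0.    1.03 -2.02]
shift [-9.2 -0.5 -9.9] turn [ 0.49 -0.8  -0.42]
t 6.0 pos [ 480.8 -201.5   38.6] yaw tooly 84.18 tz [-0.013  0.01  -1.   ] F [-0.3 -0.1 -4.4] w 23.9
```

View pics/topz_d.png

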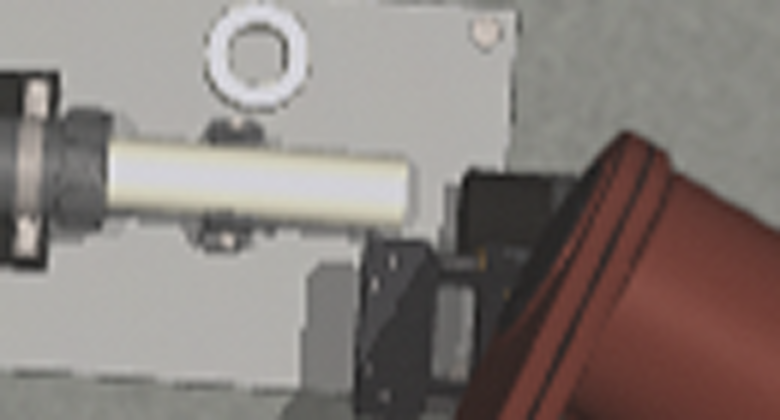

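>>> jog_arm:
  motion: [10,-9,0,-10,0.5,-0.8,-0.4,10,0,0,0,0,0,0]

```text
t: 6.25
position: [491.4, -202.5, 50.6]
eef_rot: [0.047, 0.999, -0.001, 0.001]
ft_force: [1.0, -0.2, -3.4]
width: 23.4
```

```bash
python3 go.py 490 -203 48.3 84.6;python3 look.py e top wrist
python3 - <<'E'
from h import *
im=np.load('pics/top_e.npz')['im'];cv2.imwrite('pics/topz_e.png',cv2.resize(im[170:240,290:420],None,fx=6,fy=6,interpolation=cv2.INTER_CUBIC)[:,:,::-1])
E
```

```text
t 6.25 [ 491.4 -202.5   50.6] F [ 1.  -0.2 -3.4] M [-0.06 -0.11 -0.02] q [-0.54  0.19  1.91 -0.    1.04 -2.02]
shift [ 1.4 -0.6  2.3] turn [-0.07  0.14  0.04]
t 6.25 pos [ 491.4 -202.5   50.6] yaw tooly 84.64 tz [ 0.002 -0.002 -1.   ] F [ 1.  -0.2 -3.4] w 23.4
```

View pics/topz_e.png

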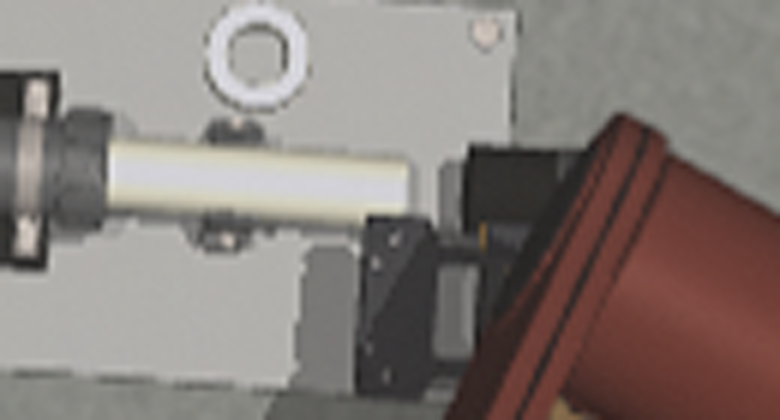

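View pics/wrist_e.png

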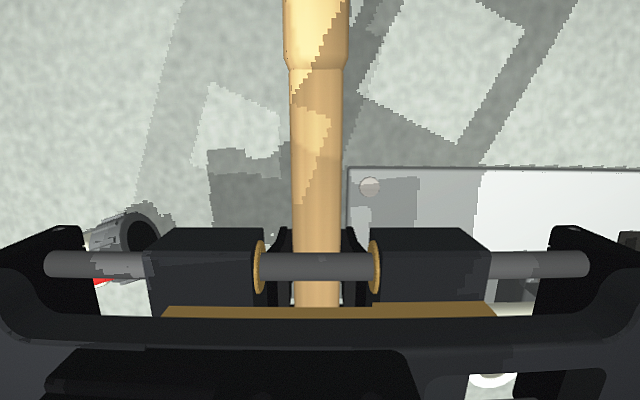

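```bash
python3 - <<'E'
from h import *
im=np.load('pics/top_e.npz')['im']
g=cv2.cvtColor(im,cv2.COLOR_RGB2GRAY).astype(int)
for u in(315,330,340,350,355): 
    print(u,g[188:218,u].tolist())
for u in(370,374,378): print('h',u,g[186:215,u].tolist())
for v in(198,201,204): print('row',v,g[v,350:380].tolist())
E
```

```text
315 [176, 177, 176, 177, 163, 158, 185, 204, 209, 210, 211, 211, 209, 209, 203, 183, 148, 116, 118, 150, 178, 177, 176, 176, 176, 176, 176, 176, 175, 177]
330 [141, 170, 144, 110, 83, 92, 133, 186, 205, 209, 210, 211, 211, 210, 210, 204, 186, 149, 101, 84, 75, 102, 99, 131, 180, 177, 176, 176, 176, 177]
340 [176, 176, 176, 175, 176, 177, 160, 156, 191, 206, 209, 210, 210, 210, 210, 209, 200, 179, 141, 113, 116, 149, 181, 180, 155, 149, 182, 156, 117, 118]
350 [176, 177, 176, 176, 176, 175, 176, 163, 164, 197, 209, 208, 209, 211, 210, 209, 209, 199, 177, 133, 91, 87, 86, 102, 83, 51, 57, 59, 53, 46]
355 [176, 175, 176, 175, 176, 176, 176, 164, 159, 187, 205, 208, 209, 210, 210, 210, 213, 173, 77, 68, 62, 118, 128, 67, 74, 72, 75, 72, 75, 66]
h 370 [175, 176, 175, 175, 175, 175, 179, 152, 78, 41, 48, 48, 48, 49, 48, 50, 50, 48, 47, 46, 42, 78, 97, 94, 92, 68, 56, 52, 45]
h 374 [183, 182, 181, 179, 177, 171, 172, 164, 109, 39, 46, 48, 50, 49, 50, 49, 48, 48, 48, 46, 46, 58, 74, 74, 66, 50, 49, 53, 61]
h 378 [139, 139, 137, 137, 135, 133, 136, 141, 109, 39, 45, 46, 48, 48, 49, 48, 48, 48, 47, 46, 45, 51, 51, 40, 39, 39, 40, 38, 40]
row 198 [209, 208, 207, 206, 205, 205, 204, 207, 153, 154, 177, 176, 177, 112, 116, 119, 120, 49, 39, 49, 48, 49, 49, 48, 50, 48, 49, 49, 48, 48]
row 201 [211, 212, 210, 210, 211, 210, 212, 199, 152, 154, 177, 176, 179, 114, 117, 120, 124, 34, 42, 52, 50, 50, 49, 49, 49, 49, 49, 49, 48, 49]
row 204 [209, 211, 212, 213, 212, 213, 215, 195, 157, 158, 180, 179, 179, 113, 118, 119, 95, 35, 45, 47, 47, 48, 48, 45, 48, 48, 47, 47, 47, 48]
```

>>> jog_arm:
  motion: [10,2,8,2,0,0,0,10,0,8,0,0,0,0,10,0,0,0,0,0,0]

```text
t: 6.65
position: [490.0, -184.9, 48.7]
eef_rot: [0.047, 0.999, -0.0, 0.001]
ft_force: [0.9, -0.3, -4.2]
width: 23.7
```

```bash
for i in 1; do python3 go.py 490 -184 48.3 84.6; done
```

```text
t 6.65 [ 490.  -184.9   48.7] F [ 0.9 -0.3 -4.2] M [ 0.03 -0.08  0.02] q [-0.51  0.18  1.93 -0.    1.03 -1.99]
shift [0.1 0.9 0.4] turn [-0.05  0.1  -0.  ]
```

>>> jog_arm:
  motion: [10,0,3,0,0,0,0,10,0,0,0,0,0,0]

```text
t: 6.85
position: [490.4, -181.1, 48.8]
eef_rot: [0.047, 0.999, -0.001, 0.001]
ft_force: [-0.0, -0.8, -4.6]
width: 23.9
```

>>> jog_arm:
  motion: [10,0,1.5,0,0,0,0,10,0,0,0,0,0,0]

```text
t: 7.05
position: [490.5, -179.5, 48.8]
eef_rot: [0.047, 0.999, -0.001, 0.001]
ft_force: [-0.7, -0.5, -4.5]
width: 23.7
```

>>> jog_arm:
  motion: [10,0,1.5,0,0,0,0,10,0,0,0,0,0,0]

```text
t: 7.25
position: [490.6, -178.2, 48.7]
eef_rot: [0.047, 0.999, -0.001, 0.001]
ft_force: [0.4, -0.1, -4.8]
width: 23.5
```

>>> jog_arm:
  motion: [10,0,1.5,0,0,0,0,10,0,0,0,0,0,0]

```text
t: 7.45
position: [490.7, -176.7, 48.7]
eef_rot: [0.047, 0.999, -0.001, 0.001]
ft_force: [0.3, 0.1, -4.1]
width: 23.3
```

>>> jog_arm:
  motion: [10,0,1.5,0,0,0,0,10,0,0,0,0,0,0]

```text
t: 7.65
position: [490.9, -175.5, 48.8]
eef_rot: [0.047, 0.999, -0.001, 0.001]
ft_force: [0.3, -0.4, -4.0]
width: 24.0
```

```bash
cat > gap.py <<'E'
import sys
from h import *
s=ctrl.read_state();im,d=ctrl.read_camera('top');g=cv2.cvtColor(im,cv2.COLOR_RGB2GRAY).astype(float)
p=g[198:203,330:380].mean(0)
# pipe bright -> below 180
i=np.where(p>185)[0].max();e=330+i+(p[i]-180)/(p[i]-p[i+1])
j=np.where(p<60)[0];j=j[j>i].min();h=330+j-1+(p[j-1]-85)/(p[j-1]-p[j])
w=plane('top',[(e,200.5),(h,200.5)],70)
print('t',round(s['t'],2),'pipe end px %.2f head px %.2f gap mm %.1f'%(e,h,w[0,1]-w[1,1]),'y pipe %.1f'%w[0,1],'tcp y %.1f'%s['position'][1],'F',s['ft_force'].round(1))
E
python3 gap.py
```

```text
t 7.65 pipe end px 356.64 head px 357.62 gap mm 2.6 y pipe -135.3 tcp y -175.5 F [ 0.3 -0.4 -4. ]
```

>>> jog_arm:
  motion: [10,0,1,0,0,0,0,10,0,0,0,0,0,0]

```text
t: 7.9
position: [490.9, -175.2, 48.8]
eef_rot: [0.047, 0.999, -0.001, 0.001]
ft_force: [0.5, -0.2, -4.8]
width: 23.2
```

>>> jog_arm:
  motion: [10,0,1,0,0,0,0]

```text
t: 8.0
position: [490.9, -174.6, 48.8]
eef_rot: [0.047, 0.999, -0.002, 0.001]
ft_force: [-2.3, -4.3, -4.8]
width: 23.6
```

>>> jog_arm:
  motion: [10,0,1,0,0,0,0]

```text
t: 8.1
position: [490.9, -174.0, 48.9]
eef_rot: [0.047, 0.999, -0.002, 0.001]
ft_force: [-2.0, -4.1, -4.6]
width: 23.2
```

>>> jog_arm:
  motion: [10,0,1,0,0,0,0]

```text
t: 8.2
position: [491.0, -173.2, 48.9]
eef_rot: [0.047, 0.999, -0.002, 0.001]
ft_force: [-2.1, -3.6, -5.7]
width: 23.9
```

>>> jog_arm:
  motion: [10,0,1,0,0,0,0]

```text
t: 8.3
position: [491.1, -172.3, 48.9]
eef_rot: [0.048, 0.999, -0.002, 0.001]
ft_force: [-1.6, -4.2, -5.0]
width: 23.5
```

>>> jog_arm:
  motion: [10,0,1,0,0,0,0]

```text
t: 8.4
position: [491.2, -171.4, 48.9]
eef_rot: [0.048, 0.999, -0.003, 0.001]
ft_force: [-1.5, -3.3, -4.5]
width: 23.7
```

>>> jog_arm:
  motion: [10,0,-3,0,0,0,0,10,0,-3,0,0,0,0,10,0,0,0,0,0,0]

```text
t: 8.7
position: [490.9, -175.8, 48.8]
eef_rot: [0.047, 0.999, -0.001, 0.001]
ft_force: [0.6, -0.2, -4.1]
width: 23.4
```

```bash
python3 gap.py; python3 go.py 490.5 -175 48.3 84.6
```

```text
t 8.7 pipe end px 355.36 head px 356.35 gap mm 2.6 y pipe -132.0 tcp y -175.8 F [ 0.6 -0.2 -4.1]
t 8.75 [ 490.8 -175.7   48.8] F [-0.1 -0.7 -4.4] M [ 0.01 -0.1  -0.  ] q [-0.49  0.17  1.93 -0.    1.03 -1.97]
shift [0.4 0.7 0.5] turn [-0.12  0.1   0.01]
```

Contact is clear: sliding force is about 4 N and it drops to 0 when withdrawn. Pipe has moved 3.3 mm. Next tap is also within the safe first 10 mm.

>>> jog_arm:
  motion: [10,0.4,3,0.4,-0.1,0,0,10,0,1.5,0,0,0,0,10,0,1,0,0,0,0]

```text
t: 9.05
position: [490.7, -170.4, 48.3]
eef_rot: [0.047, 0.999, -0.001, 0.001]
ft_force: [-0.6, -3.7, -4.2]
width: 23.9
```

>>> jog_arm:
  motion: [10,0,1,0,0,0,0,10,0,1,0,0,0,0]

```text
t: 9.25
position: [490.9, -169.1, 48.4]
eef_rot: [0.047, 0.999, -0.001, 0.001]
ft_force: [-0.4, -4.0, -4.8]
width: 23.6
```

>>> jog_arm:
  motion: [10,0,0.5,0,0,0,0]

```text
t: 9.35
position: [490.9, -168.8, 48.4]
eef_rot: [0.047, 0.999, -0.002, 0.001]
ft_force: [-0.3, -3.5, -5.0]
width: 23.4
```

>>> jog_arm:
  motion: [10,0,-3,0,0,0,0,10,0,-3,0,0,0,0,10,0,0,0,0,0,0]

```text
t: 9.65
position: [490.6, -173.6, 48.4]
eef_rot: [0.047, 0.999, -0.0, 0.001]
ft_force: [-0.5, -0.4, -4.0]
width: 23.5
```

```bash
python3 gap.py; python3 go.py 490.8 -173 48.3 84.6
```

```text
t 9.65 pipe end px 354.41 head px 355.46 gap mm 2.7 y pipe -129.5 tcp y -173.6 F [-0.5 -0.4 -4. ]
t 9.7 [ 490.5 -173.5   48.3] F [ 0.7  0.  -3.9] M [ 0.06 -0.06 -0.01] q [-0.49  0.17  1.94  0.    1.03 -1.97]
shift [-0.3  0.5 -0. ] turn [-0.02  0.09  0.  ]
```

>>> jog_arm:
  motion: [10,0,3,0,0,0,0,10,0,1.5,0,0,0,0,10,0,1,0,0,0,0]

```text
t: 10.0
position: [490.9, -168.1, 48.3]
eef_rot: [0.047, 0.999, -0.001, 0.001]
ft_force: [-1.0, -3.7, -3.6]
width: 23.6
```

>>> jog_arm:
  motion: [10,0,1,0,0,0,0]

```text
t: 10.1
position: [491.0, -167.5, 48.4]
eef_rot: [0.047, 0.999, -0.001, 0.001]
ft_force: [-0.7, -4.3, -5.5]
width: 23.9
```

>>> jog_arm:
  motion: [10,0,0.6,0,0,0,0]

```text
t: 10.2
position: [491.0, -167.2, 48.4]
eef_rot: [0.047, 0.999, -0.001, 0.001]
ft_force: [-0.6, -4.7, -4.0]
width: 23.4
```

>>> jog_arm:
  motion: [10,0,0.6,0,0,0,0]

```text
t: 10.3
position: [491.0, -166.8, 48.4]
eef_rot: [0.047, 0.999, -0.002, 0.001]
ft_force: [-0.8, -4.0, -4.4]
width: 23.3
```

Steps of 0.6 mm limit the stall force to about 9–10 N, because each row restarts from the measured pose. That is below slip, so I'll chain them.

>>> jog_arm:
  motion: [10,0,0.6,0,0,0,0,10,0,0.6,0,0,0,0,10,0,0.6,0,0,0,0]

```text
t: 10.6
position: [491.1, -165.3, 48.4]
eef_rot: [0.048, 0.999, -0.002, 0.001]
ft_force: [-1.0, -4.2, -5.1]
width: 23.4
```

>>> jog_arm:
  motion: [10,0,-3,0,0,0,0,10,0,-3,0,0,0,0,10,0,0,0,0,0,0]

```text
t: 10.9
position: [490.8, -169.8, 48.3]
eef_rot: [0.047, 0.999, -0.0, 0.001]
ft_force: [1.0, 0.1, -4.6]
width: 23.4
```

```bash
python3 gap.py; python3 go.py 491.1 -170 48.3 84.6
```

```text
t 10.9 pipe end px 353.16 head px 353.33 gap mm 0.5 y pipe -126.2 tcp y -169.8 F [ 1.   0.1 -4.6]
t 10.95 [ 490.8 -169.6   48.3] F [-0.6 -0.1 -3.9] M [-0.02 -0.08 -0.07] q [-0.48  0.17  1.94  0.    1.03 -1.96]
shift [-0.4 -0.3 -0. ] turn [-0.03  0.08  0.  ]
```

>>> jog_arm:
  motion: [10,0,3,0,0,0,0,10,0,0.6,0,0,0,0,10,0,0.6,0,0,0,0,10,0,0.6,0,0,0,0,10,0,0.6,0,0,0,0]

```text
t: 11.45
position: [491.1, -164.9, 48.3]
eef_rot: [0.047, 0.999, -0.001, 0.001]
ft_force: [-1.2, -3.3, -5.7]
width: 23.8
```

>>> jog_arm:
  motion: [10,0,0.6,0,0,0,0,10,0,0.6,0,0,0,0,10,0,0.6,0,0,0,0]

```text
t: 11.75
position: [491.2, -163.9, 48.4]
eef_rot: [0.048, 0.999, -0.002, 0.001]
ft_force: [-0.7, -3.7, -4.6]
width: 23.8
```

>>> jog_arm:
  motion: [10,0,0.6,0,0,0,0,10,0,0.6,0,0,0,0,10,0,0.6,0,0,0,0]

```text
t: 12.05
position: [491.3, -162.0, 48.4]
eef_rot: [0.048, 0.999, -0.002, 0.001]
ft_force: [-1.2, -2.3, -5.3]
width: 23.6
```

Tap of 3.3 mm. I'll take the mallet off, then tap again.

>>> jog_arm:
  motion: [10,0.3,-3,0,0,0,0,10,0,-3,0,0,0,0,10,0,0,0,0,0,0]

```text
t: 12.35
position: [490.7, -166.5, 48.3]
eef_rot: [0.047, 0.999, -0.001, 0.001]
ft_force: [-0.5, 0.1, -4.6]
width: 23.9
```

>>> jog_arm:
  motion: [10,0,3,0,0,0,0,10,0,0.6,0,0,0,0,10,0,0.6,0,0,0,0,10,0,0.6,0,0,0,0,10,0,0.6,0,0,0,0]

```text
t: 12.85
position: [491.1, -161.7, 48.4]
eef_rot: [0.047, 0.999, -0.001, 0.001]
ft_force: [-0.6, -3.9, -5.0]
width: 23.4
```

>>> jog_arm:
  motion: [10,0,0.6,0,0,0,0,10,0,0.6,0,0,0,0,10,0,0.6,0,0,0,0]

```text
t: 13.15
position: [491.1, -160.6, 48.4]
eef_rot: [0.047, 0.999, -0.002, 0.001]
ft_force: [-1.6, -4.1, -2.9]
width: 23.5
```

>>> jog_arm:
  motion: [10,0,0.6,0,0,0,0,10,0,0.6,0,0,0,0,10,0,0.6,0,0,0,0]

```text
t: 13.45
position: [491.3, -158.8, 48.4]
eef_rot: [0.048, 0.999, -0.002, 0.001]
ft_force: [-0.5, -4.5, -4.6]
width: 23.6
```

>>> jog_arm:
  motion: [10,0.3,-3,0,0,0,0,10,0,-3,0,0,0,0,10,0,0,0,0,0,0]

```text
t: 13.75
position: [490.7, -163.2, 48.3]
eef_rot: [0.047, 0.999, -0.001, 0.001]
ft_force: [-0.3, -0.4, -4.1]
width: 23.8
```

```bash
python3 gap.py; python3 go.py 491.4 -163 48.3 84.6
```

```text
t 13.75 pipe end px 350.49 head px 351.55 gap mm 2.8 y pipe -119.3 tcp y -163.2 F [-0.3 -0.4 -4.1]
t 13.8 [ 490.6 -163.1   48.3] F [ 1.   0.6 -4.5] M [ 0.07 -0.08 -0.03] q [-0.47  0.16  1.95 -0.    1.03 -1.95]
shift [-0.8  0.1 -0. ] turn [-0.05  0.07  0.  ]
```

>>> jog_arm:
  motion: [10,-0.5,3,0,0,0,0,10,0,0.6,0,0,0,0,10,0,0.6,0,0,0,0,10,0,0.6,0,0,0,0,10,0,0.6,0,0,0,0]

```text
t: 14.3
position: [491.5, -158.4, 48.3]
eef_rot: [0.047, 0.999, -0.001, 0.0]
ft_force: [-2.1, -4.0, -4.7]
width: 23.8
```

>>> jog_arm:
  motion: [10,0,0.6,0,0,0,0,10,0,0.6,0,0,0,0,10,0,0.6,0,0,0,0]

```text
t: 14.6
position: [491.5, -157.3, 48.4]
eef_rot: [0.047, 0.999, -0.002, 0.0]
ft_force: [-0.7, -4.0, -5.9]
width: 23.2
```

>>> jog_arm:
  motion: [10,0,0.6,0,0,0,0,10,0,0.6,0,0,0,0,10,0,0.6,0,0,0,0]

```text
t: 14.9
position: [491.5, -156.8, 48.5]
eef_rot: [0.048, 0.999, -0.003, 0.0]
ft_force: [-0.9, -6.7, -4.3]
width: 23.6
```

Force rose to 6.7 N and the advance slowed, so the pipes may have met. One confirming small press.

>>> jog_arm:
  motion: [10,0,0.5,0,0,0,0]

```text
t: 15.0
position: [491.5, -156.8, 48.6]
eef_rot: [0.048, 0.999, -0.004, 0.0]
ft_force: [-1.5, -5.5, -4.7]
width: 23.4
```

>>> jog_arm:
  motion: [10,0,0.5,0,0,0,0]

```text
t: 15.1
position: [491.5, -156.8, 48.6]
eef_rot: [0.048, 0.999, -0.004, 0.0]
ft_force: [-1.8, -5.6, -4.6]
width: 23.2
```

>>> jog_arm:
  motion: [10,0,-3,0,0,0,0,10,0,-3,0,0,0,0,10,0,0,0,0,0,0]

```text
t: 15.4
position: [491.2, -161.4, 48.5]
eef_rot: [0.047, 0.999, -0.003, 0.001]
ft_force: [0.3, -0.1, -3.9]
width: 23.3
```

```bash
python3 gap.py; python3 go.py 491.6 -161 48.3 84.6
```

```text
t 15.4 pipe end px 350.02 head px 350.75 gap mm 1.9 y pipe -118.1 tcp y -161.4 F [ 0.3 -0.1 -3.9]
t 15.45 [ 491.2 -161.2   48.5] F [ 1.6 -0.8 -4.1] M [ 0.01 -0.09  0.02] q [-0.47  0.16  1.95 -0.01  1.03 -1.94]
shift [-0.4  0.3  0.2] turn [-0.29  0.07 -0.04]
```

>>> jog_arm:
  motion: [10,0,3,0,0,0,0,10,0,0.6,0,0,0,0,10,0,0.6,0,0,0,0,10,0,0.6,0,0,0,0]

```text
t: 15.85
position: [491.5, -156.9, 48.5]
eef_rot: [0.047, 0.999, -0.004, 0.0]
ft_force: [-2.1, -4.9, -5.1]
width: 23.4
```

>>> jog_arm:
  motion: [10,0,0.7,0,0,0,0,10,0,0.7,0,0,0,0]

```text
t: 16.05
position: [491.4, -156.9, 48.7]
eef_rot: [0.048, 0.999, -0.005, 0.0]
ft_force: [-2.0, -5.1, -4.8]
width: 23.6
```

>>> jog_arm:
  motion: [10,0,0.7,0,0,0,0]

```text
t: 16.15
position: [491.4, -156.9, 48.7]
eef_rot: [0.048, 0.999, -0.005, 0.0]
ft_force: [-2.0, -4.3, -5.6]
width: 23.6
```

>>> jog_arm:
  motion: [10,0,0.9,0,0,0,0]

```text
t: 16.25
position: [491.4, -156.9, 48.8]
eef_rot: [0.048, 0.999, -0.006, 0.0]
ft_force: [-2.6, -6.6, -4.9]
width: 23.7
```

```bash
python3 - <<'E'
from h import *
for i in range(5):
    s=ctrl.read_state();print(s['t'],s['ft_force'].round(1),s['position'].round(2),s['moment'].round(2))
E
python3 go.py 491.4 -157 48.3 84.6; python3 gap.py
```

```text
16.25 [-2.6 -6.6 -4.9] [ 491.37 -156.88   48.76] [-0.94  0.23 -0.28]
16.25 [-2.6 -6.6 -4.9] [ 491.37 -156.88   48.76] [-0.94  0.23 -0.28]
16.25 [-2.6 -6.6 -4.9] [ 491.37 -156.88   48.76] [-0.94  0.23 -0.28]
16.25 [-2.6 -6.6 -4.9] [ 491.37 -156.88   48.76] [-0.94  0.23 -0.28]
16.25 [-2.6 -6.6 -4.9] [ 491.37 -156.88   48.76] [-0.94  0.23 -0.28]
t 16.25 [ 491.4 -156.9   48.8] F [-2.6 -6.6 -4.9] M [-0.94  0.23 -0.28] q [-0.45  0.16  1.95 -0.01  1.03 -1.92]
shift [-0.  -0.1  0.5] turn [-0.69  0.06 -0.1 ]
t 16.25 pipe end px 349.48 head px 350.57 gap mm 2.8 y pipe -116.7 tcp y -156.9 F [-2.6 -6.6 -4.9]
```

The pipe stalls at the same place (±0.1 mm) on two separate taps, at 5–6.7 N against about 4 N when sliding. So the pipes have met, with the force well under 12 N. Now I'll back off and check.

>>> jog_arm:
  motion: [10,0,-5,0,-0.7,0,0,10,0,-10,0,0,0,0,10,0,-10,0,0,0,0,10,0,0,0,0,0,0]

```text
t: 16.7
position: [489.2, -183.0, 48.8]
eef_rot: [0.048, 0.999, 0.001, 0.001]
ft_force: [1.2, 0.1, -3.9]
width: 23.8
```

```bash
python3 gap.py;  python3 look.py f top; python3 go.py 470 -182 150 84.6
python3 - <<'E'
from h import *
a=np.load('pics/top_f.npz')['im'];b=np.load('pics/top0.npz')['im'];c=np.load('pics/top_e.npz')['im']
g=lambda i:cv2.cvtColor(i,cv2.COLOR_RGB2GRAY)
print('start',g(b)[201,345:362],'now',g(a)[201,338:360])
print('elbow corr',np.abs(g(a)[185:205,232:275].astype(int)-g(c)[185:205,232:275]).max(), np.abs(g(a)[185:205,232:275].astype(int)-g(b)[185:205,232:275]).max())
cv2.imwrite('pics/topz_f.png',cv2.resize(a[170:240,225:400],None,fx=4,fy=4,interpolation=cv2.INTER_CUBIC)[:,:,::-1])
E
```

```text
t 16.7 pipe end px 350.33 head px 359.20 gap mm 23.1 y pipe -118.9 tcp y -183.0 F [ 1.2  0.1 -3.9]
t 16.75 pos [ 489.1 -182.4   48.7] yaw tooly 84.54 tz [ 0.002  0.003 -1.   ] F [-0.2 -0.8 -4.3] w 23.3
t 16.8 [ 489.  -181.9   48.7] F [-0.3 -1.  -3.4] M [-0.06 -0.05 -0.02] q [-0.51  0.18  1.93  0.    1.03 -1.99]
shift [  18.8   -1.6 -101.4] turn [ 0.17  0.06 -0.05]
start [196 195 195 195 196 195 195 196 196 195 196 198 185 141 145 165 163] now [210 210 210 209 209 209 210 210 210 208 210 212 192 151 154 178 178 154
 114 120 123  62]
elbow corr 3 17
```

View pics/topz_f.png

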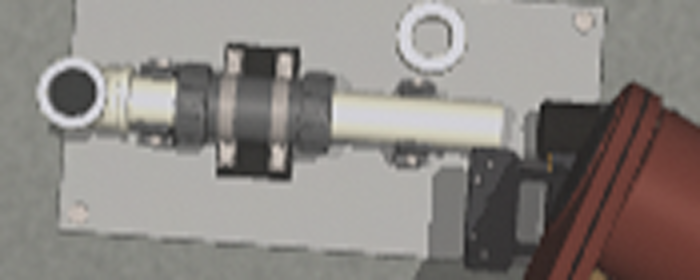

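The pipe advanced about 18 mm, with its end going from 357.5 to 350.3 px. The tail pipe and elbow area (232–275 px) is unchanged. Now lift and carry the mallet to the elbow side of the board.

>>> jog_arm:
  motion: [10,2,-5,-15,0.1,0,0,10,5,0,-35,0,0,0,10,6,0,-35,0,0,0,10,5,0,-20,0,0,0,10,0,0,0,0,0,0]

```text
t: 17.3
position: [468.6, -184.9, 159.8]
eef_rot: [0.047, 0.999, 0.001, -0.0]
ft_force: [-0.1, -1.2, -3.6]
width: 23.9
```

```bash
python3 go.py 470 20 150 84.6
```

```text
t 17.3 [ 468.6 -184.9  159.8] F [-0.1 -1.2 -3.6] M [-0.05 -0.19 -0.01] q [-0.53 -0.01  1.9   0.    1.26 -2.01]
shift [ 17.8 204.1  10.2] turn [ 0.12 -0.06  0.02]
```

>>> jog_arm:
  motion: [10,3,40,0,0,0,0,10,4,40,0,0,0,0,10,4,40,0,0,0,0,10,4,40,0,0,0,0,10,4,35,0,0,0,0]

```text
t: 17.8
position: [468.7, 12.4, 159.9]
eef_rot: [0.051, 0.999, -0.001, 0.002]
ft_force: [0.3, 0.2, -5.0]
width: 23.5
```

```bash
python3 go.py 466 260 150 84.6
```

```text
t 17.8 [468.7  12.4 159.9] F [ 0.3  0.2 -5. ] M [ 0.01 -0.15  0.08] q [-0.14 -0.11  1.99 -0.    1.26 -1.61]
shift [ 28.1 246.1   9.6] turn [-0.06  0.2  -0.47]
```

>>> jog_arm:
  motion: [10,4,41,0,0,0,0,10,5,41,0,0,0,0,10,5,41,0,0,0,0,10,5,41,0,0,0,0,10,5,41,0,0,0,0]

```text
t: 18.3
position: [462.5, 226.8, 156.2]
eef_rot: [0.051, 0.999, -0.001, 0.001]
ft_force: [0.8, 0.2, -4.7]
width: 23.5
```

>>> jog_arm:
  motion: [10,4,32,0,0,0,0,10,0,0,0,0,0,0]

```text
t: 18.5
position: [459.8, 265.1, 154.5]
eef_rot: [0.048, 0.999, -0.0, -0.0]
ft_force: [0.1, -0.4, -4.1]
width: 23.7
```

```bash
python3 go.py 466 262 60 84.6; python3 look.py g top side
```

```text
t 18.5 [459.8 265.1 154.5] F [ 0.1 -0.4 -4.1] M [-0.06 -0.08  0.02] q [ 0.37  0.06  1.84 -0.    1.25 -1.1 ]
shift [-6.5 -2.4 94.5] turn [-0.05 -0.01 -0.14]
t 18.5 pos [459.8 265.1 154.5] yaw tooly 84.46 tz [-0.    -0.001 -1.   ] F [ 0.1 -0.4 -4.1] w 23.7
```

View pics/side_g.png

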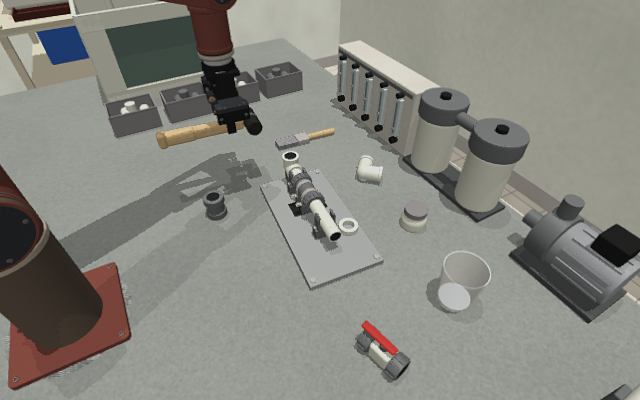

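View pics/top_g.png

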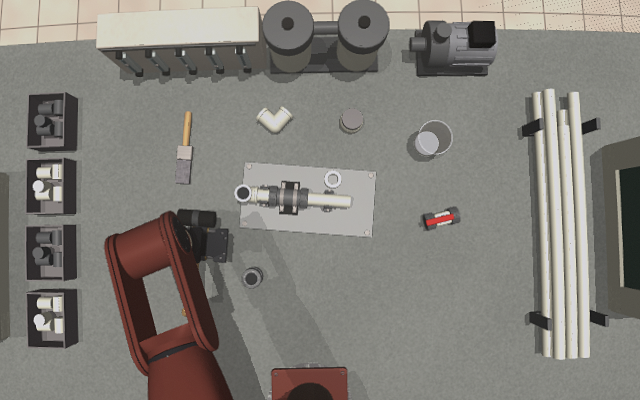

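>>> jog_arm:
  motion: [10,-6,-2,30,0,0,0,10,0,0,40,0,0,0,10,0,0,40,0,0,0,10,0,0,15,0,0,0,10,0,0,0,0,0,0]

```text
t: 19.1
position: [467.9, 253.4, 25.8]
eef_rot: [0.051, 0.999, -0.002, 0.001]
ft_force: [0.0, -0.1, -4.0]
width: 23.3
```

```bash
python3 go.py 466 262 7 84.6
```

```text
t 19.1 [467.9 253.4  25.8] F [ 0.  -0.1 -4. ] M [-0.01 -0.03  0.03] q [ 0.35  0.24  1.91 -0.01  0.99 -1.11]
shift [ 2.8  8.4 18.8] turn [-0.26  0.14 -0.48]
```

>>> jog_arm:
  motion: [10,2,6,10,-0.3,0.1,0,10,0,0,4,0,0,0,10,0,0,0,0,0,0]

```text
t: 19.4
position: [468.0, 258.5, 12.5]
eef_rot: [0.053, 0.999, 0.001, 0.001]
ft_force: [0.0, 0.6, -4.1]
width: 23.4
```

```bash
python3 go.py 466 262 6.3 84.6
```

```text
t 19.4 [468.  258.5  12.5] F [ 0.   0.6 -4.1] M [-0.02 -0.05  0.  ] q [ 0.36  0.26  1.91  0.    0.97 -1.11]
shift [2.4 3.3 6.2] turn [ 0.1   0.14 -0.63]
```

>>> jog_arm:
  motion: [10,0,0,3,0,0,0,10,0,0,1,0,0,0,10,0,0,0,0,0,0]

```text
t: 19.7
position: [470.1, 259.3, 10.6]
eef_rot: [0.052, 0.999, 0.002, 0.003]
ft_force: [0.5, 0.7, -4.2]
width: 23.7
```

>>> jog_arm:
  motion: [10,0,0,1,0,0,0,10,0,0,0,0,0,0]

```text
t: 19.9
position: [470.7, 259.6, 10.3]
eef_rot: [0.052, 0.999, 0.002, 0.004]
ft_force: [0.3, 0.2, -4.0]
width: 23.4
```

>>> jog_arm:
  motion: [10,0,0,1,0,0,0,10,0,0,0,0,0,0]

```text
t: 20.1
position: [470.8, 259.7, 9.5]
eef_rot: [0.052, 0.999, 0.002, 0.004]
ft_force: [0.3, -0.5, -4.8]
width: 23.7
```

>>> jog_arm:
  motion: [10,0,0,1.5,0.2,0.5,0,10,0,0,0.5,0,0,0]

```text
t: 20.3
position: [470.9, 259.8, 7.5]
eef_rot: [0.052, 0.999, 0.0, -0.0]
ft_force: [-0.1, -0.5, -3.3]
width: 23.6
```

>>> jog_arm:
  motion: [10,0,0,1,0,0,0,10,0,0,0,0,0,0]

```text
t: 20.5
position: [471.0, 259.8, 6.5]
eef_rot: [0.052, 0.999, 0.0, -0.001]
ft_force: [-2.4, -1.0, -1.5]
width: 23.4
```

```bash
python3 go.py 470 260 6.3 84.6
```

```text
t 20.5 [471.  259.8   6.5] F [-2.4 -1.  -1.5] M [-0.05 -0.05  0.03] q [ 0.36  0.28  1.9   0.    0.96 -1.11]
shift [1.  0.1 0.2] turn [ 0.04 -0.07 -0.58]
```

Touching down (z force is falling off). A touch more, then release.

>>> jog_arm:
  motion: [10,0,0,0.5,0,0,0,10,0,0,0,0,0,0]

```text
t: 20.7
position: [471.1, 259.9, 6.5]
eef_rot: [0.052, 0.999, 0.0, -0.001]
ft_force: [-1.0, -0.1, -2.5]
width: 23.4
```

>>> jog_arm:
  motion: [30,0,0,0,0,0,0,40,0,0,0,0,0,0,60,0,0,0,0,0,0,60,0,0,0,0,0,0,60,0,0,0,0,0,0]

```text
t: 21.2
position: [473.3, 260.7, 8.1]
eef_rot: [0.052, 0.999, 0.001, 0.002]
ft_force: [-0.1, -1.0, 0.2]
width: 53.5
```

>>> jog_arm:
  motion: [60,0,0,0,0,0,0,60,0,0,0,0,0,0,60,0,0,0,0,0,0]

```text
t: 21.5
position: [473.5, 260.8, 8.3]
eef_rot: [0.052, 0.999, 0.001, 0.002]
ft_force: [-0.3, 1.0, -0.6]
width: 59.6
```

>>> jog_arm:
  motion: [60,0,0,-20,0,0,0,60,0,0,-40,0,0,0,60,0,0,-40,0,0,0,60,0,0,-40,0,0,0,60,10,20,-30,0,0,0]

```text
t: 22.0
position: [460.9, 278.0, 177.1]
eef_rot: [0.054, 0.999, -0.002, -0.005]
ft_force: [0.6, -0.0, -0.0]
width: 59.8
```

>>> jog_arm:
  motion: [60,30,30,-20,0,0,0,60,30,40,0,0,0,0,60,30,40,0,0,0,0,60,0,40,0,0,0,0,60,0,0,0,0,0,0]

```text
t: 22.5
position: [388.3, 445.0, 207.1]
eef_rot: [0.055, 0.998, 0.003, 0.001]
ft_force: [-0.5, -0.8, 0.5]
width: 59.9
```

```bash
python3 look.py z top side
python3 - <<'E'
from h import *
a=np.load('pics/top_z.npz')['im'];b=np.load('pics/top0.npz')['im']
s=np.load('pics/side_z.npz');C=cloud('side',s['d'])
d=np.abs(a.astype(int)-b).max(2);print('changed px in board area cols',np.unique(np.where(d[150:250,225:400]>40)[1]+225))
cv2.imwrite('pics/topz_z.png',cv2.resize(a[150:330,130:390],None,fx=3,fy=3,interpolation=cv2.INTER_CUBIC)[:,:,::-1])
print(np.round(a[201,338:362].mean(1)),np.round(b[201,338:362].mean(1)))
E
```

```text
t 22.5 pos [388.3 445.  207.1] yaw tooly 83.71 tz [ 0.003  0.006 -1.   ] F [-0.5 -0.8  0.5] w 59.9
changed px in board area cols [225 226 227 228 347 348 349 350 351 352 353 354]
[202. 201. 202. 202. 201. 201. 202. 201. 204. 202. 202. 204. 184. 147.
 147. 169. 169. 167. 167. 167. 166. 166. 166. 167.] [196. 196. 197. 196. 196. 196. 197. 197. 197. 196. 196. 197. 197. 196.
 197. 197. 196. 197. 199. 186. 140. 144. 164. 163.]
```

View pics/topz_z.png

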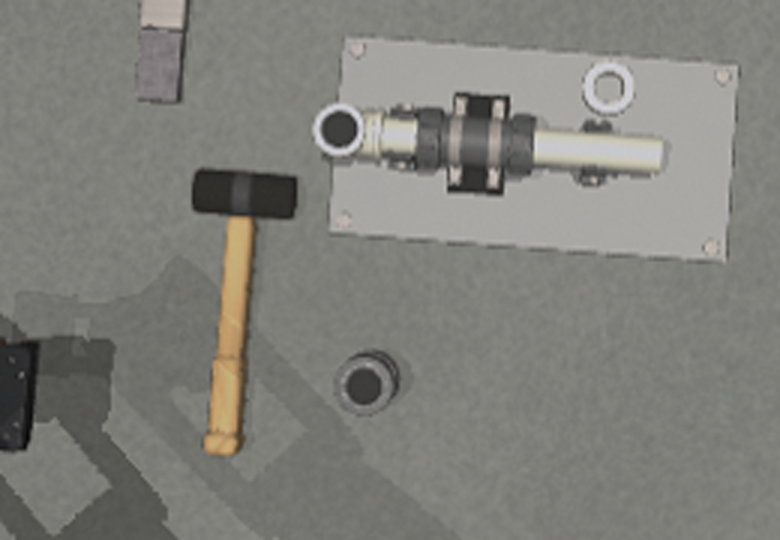

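View pics/side_z.png

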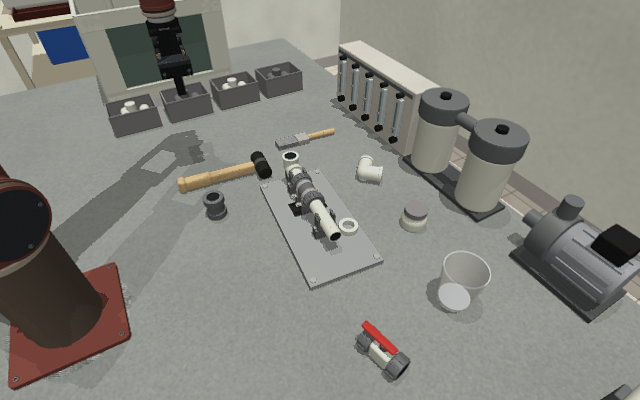

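The mallet lies flat beside the board, with its head at about (163–298, 170–215) in the zoomed view. On the board only the pipe end changed (347–354 px). Handing in.

```bash
python3 -c "
from rig import ctrl
print(ctrl.job_done())"
```

```text
the job is handed in; nothing more can be done
None
```

I tapped the straight pipe about 18 mm into the coupling until it stopped. I used six taps of about 2–3.5 mm with the mallet taken off between taps, then a seventh press to confirm. The mallet now lies flat on the bench on the elbow side of the board. I handed the job in at about 22.6 s.

**Pipes met:** the pipe slid at about 4 N, then stopped at the same place (within 0.1 mm) on two separate presses. The highest force I read there was 6.7 N, well under the 12 N at which the tail pipe would slip. This is judged from force and position, because the joint inside the coupling can't be seen.

**Other parts:** in the top view, the only thing on the board that changed from start to finish is the straight pipe's end. The elbow and tail pipe area, tape roll and spare coupling show no movement.

**Disagreements:** the force readings at the stop varied between 4.3 and 6.7 N, and the pipe end seen by the camera varied by about 2 mm when the head or its shadow was next to it. With the mallet clear, the camera agreed with the arm on the distance moved.

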